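# Right a fallen dropper bottle and latch the rack's spring bail

## Robot

A 6-joint arm with a two-finger parallel gripper is mounted at the origin on a cart in front of the work surface, level with it; the furniture and walls round the work are solid. World frame = base frame: x ahead of the robot, y to its left, z up, the work surface at z = 0. Lengths are in m, angles in rad, forces in N, time in s.
With the tool pointing down it reaches from about 0.375 to 0.9 m from the base axis. Payload 3.1 kg.
Tool frame: the origin (TCP) lies midway between the tips of the shut fingers; the grasp point (between the pads) lies 19 mm behind it; x points along the fingers, z is the direction in which the jaws open and shut, and the axes are right-handed (so a half turn about x gives the same grasp; the last joint's range is limited). The gripper opens to 85 mm and grips with 20 to 120 N. Pads are 22 mm wide; open, the fingers measure 114 mm over their backs; the gripper's body (76 mm by 85 mm) begins 54 mm behind the grasp point. The pads swing forward as they close: fully open they stand 13 mm farther back than shut.
Start: joints at [-1.46, 0.527, 1.433, -0, 1.181, -0.178], TCP at [0.179, -0.599, 0.231] pointing down, gripper open.
Joint ranges: [-3.08, 3.08], [-0.75, 2.2], [0.22, 2.44], [-1.43, 4.57], [0, 2.65], [-2.85, 2.85]. Speed limits (rad/s): [2.79, 2.79, 3.14, 3.14, 3.14, 3.14].

## Interface

Orientations are given as a unit quaternion [x, y, z, w].
In Python, from station import status, snapshot, camera_params, ticket gives the robot as it stands.
- The arm moves only by the tool arm_command, never from a script. Its argument "series" is a list that holds one entry, the list of rows, each a list of 4 numbers: the shift along the tool's x, y, z in mm, then the turn about the tool's x in rad. A call has 1 to 10 rows; each row shifts and turns the commanded pose from where the row before left it, along the tool's axes as they then stand; what a row does not reach is not made up. A row lasts 1/10 s, in which the tool goes at most 50 mm and 8.59 degrees, less where a joint would pass 70% of its speed; a pose out of reach is approached as far as the arm can. A call is refused whole if a number of a shift passes 50 or a number of a turn 0.15, either way. A call with a gripper value outside its range is refused whole. "jaw" is the opening in per cent of the stroke, from 0 (shut) to 100 (fully open), set as the call begins (left out, the last holds). The fingers move at their own pace and stop on an object; "force" is the grip in N (left out, the last holds). Time passes only in rows, so rows that do not move let the fingers close. It gives the time, the measured TCP pose, the force and the opening at its end, in the units of the state.
- status.sense(): the state, without advancing time (a new reading comes with each control period).
- snapshot(name): name is "side" or "top"; returns the picture (420x560x3 uint8, red, green, blue); there is no depth.
- camera_params(name): a dict with "fovy" (degrees; the focal length in pixels is half the picture's height over the tangent of half this angle, whatever the lens; pixels are square), "cx", "cy" (the principal point, pixels), "k1" (the pictures are not rectified: a ray, as slopes to the right and down, at radius r is drawn at 1 + k1 r^2 times it, then the intrinsics apply), "extrinsics" (4x4, takes a point from camera to world coordinates). Camera axes: x right, y down, z forward; pixel columns grow to the right and rows downward; lengths in m; the calibration is good to about 2 mm. A picture is of the moment at which its call begins. camera_params takes no time and is no camera call.
- ticket.sign_off(): hands the job in, once; it reports no verdict.
The state is a dict: "t": time; "q": joint angles; "qd": joint speeds; "tau": joint torques, N m; "tcp_pos": TCP position; "tool_rot": TCP orientation; "force": force on the tool from outside, world axes, zero at the start; "ft_torque": the same for the moment, N m; "finger_gap": opening from 0.0 (shut) to 1.0 (fully open).
Only numpy, scipy, OpenCV 4.12 (cv2) and the standard library are available. Lean on these libraries where they do the work, as an engineer would, in place of code of your own. Each camera call takes 0.05 s, during which the arm holds its last target. There are 200 camera calls.

## Task

A dropper bottle has fallen over in the bottle rack. Stand it upright on the rack's floor between its two standing neighbours, setting it down rather than dropping it; then swing the sprung bail in front up against its spring by its knob and, holding it up, shift it sideways behind the hooked keeper at the rack's left end so that it stays latched when you let go. Leave the neighbours and the things on the bench where they are.

Things in the scene. Friction and masses are not known exactly. Their poses are not given: they have to be found in the camera images.
- rack: Grey steel one-lane bottle rack fixed to the bench. Origin: centre of its underside. y runs along the lane, -x is the open front, z up. Lane inside: y -200 to +200, x -46 to +46 mm, floor at z = 5 mm; lips 4 mm thick along front and back, top at z = 16 mm. End plates 86 mm high at y = +-202. Round 8 mm rail along the back at x = 70, z = 34 mm. Pivot rod along the front.
- fallen_bottle: Amber dropper bottle with a rubber bulb on top, 43 mm diameter, 112 mm tall, 0.06 to 0.14 kg, lying along the lane, its base near one standing neighbour, its bulb pointing roughly to the rack's +y with free lane ahead. Origin: centre of its base; z runs along its axis to the bulb. Straight round body from the base to 54 mm, shoulder to 80 mm, bulb 14 mm thick above. Lying, its axis is 22 mm over the lane floor.
- wide_bottle: Wide amber bottle with screw cap, 60 mm diameter, 126 mm tall, standing near one end of the lane (either end). Origin: centre of its base, z up. Leave it standing where it is.
- staining_jar: Empty clear open-topped staining jar with a round foot, 68 mm diameter, 89 mm tall, standing near the other end of the lane. Origin: centre of its base, z up. Leave it standing where it is.
- pivot (a point): Point on the bail's pivot axis (parallel to the rack's y) midway along the rack: rack x = -70, y = 0, z = 16 mm.
- knob (a point): Centre of the white barrel knob (a drum 28 mm in diameter and 30 mm long, flat ends facing the rack's +-y) that stands on the bail's crossbar, 90 mm from the pivot axis; rack y = 0 plus joint bail_shift. Bail open: 82 mm in front of the pivot axis and 38 mm above it. Bail upright: straight above the axis, 106 mm over the bench, with at least 9 mm from knob to lane. Nothing stands beside it along the rack's y.
- keeper (a point): Middle of the lip of the keeper, a hooked tab on the front of the +y end plate: rack x = -79, y = 193, z = 58 mm. The lip (3.5 mm thick, y 183 to 204, z 47 to 69 mm) stands 3 mm in front of the upright bail's leg; the space behind it is open towards -y.
- bail (a joint): Swing (rad) of the bail, a U of 8 mm steel rod, crossbar 64 mm from the pivot axis. 0 = open, leaning 65 degrees from upright towards the front, where a torsion spring returns it whenever let go unlatched; 1.134 = upright; stops at 1.184. Spring torque 0.12 N m open, 0.35 N m upright (about 4 N at the knob). Latched, it rests on the keeper's lip at about 1.06.
- bail_shift (a joint): Sideways position of the bail on its pivot rod (m), growing towards the rack's +y, 0 to 0.022; friction 2.5 N, it stays where it is left. The bail's +y leg (8 mm rod at rack y = 170 mm plus this value) swings past the keeper's lip only while this is below 0.008; above 0.014, with the bail upright, the leg is behind the lip; fully home at 0.022.
- timer: Small off-white bench timer, 60 x 66 x 18 mm, right of the rack. Bystander. Origin: centre of its underside.
- marker: White marker pen lying on the bench, 130 mm long, 14 mm thick, behind the rack. Bystander. Origin: centre of its underside.
Things that resemble listed ones, but are neither listed nor needed, are in the scene too. What is shaped like the fallen_bottle but red or turquoise is not meant.

How it is judged:
On the way, in this order (a step that is already met when the one before it is completed fails the run):
1. The fallen bottle stands upright on the rack's floor in the lane, let go and still, with the bail still open (angle between fallen_bottle's own z axis and vertical below 0.1 rad and z of fallen_bottle in the frame of rack between 0.002 and 0.009 m and x of fallen_bottle in the frame of rack between -0.03 and 0.03 m and y of fallen_bottle in the frame of rack between -0.125 and 0.125 m and linear speed of fallen_bottle below 0.03 m/s and contact force between the fingers and fallen_bottle below 0.05 N and value of joint bail below 0.4 rad), for 0.2 s.
2. The bail has been swung up and shifted behind the keeper (value of joint bail above 0.98 rad and value of joint bail_shift above 0.014 m), for 0.2 s.
At the end, for the whole second after the job is handed in: The bottle that had fallen stands upright (within 0.1 rad), still, on the floor of the lane between its neighbours (underside within 4 mm of the floor), the neighbours stand upright, and the released bail is latched up behind the keeper: bail above 0.98 rad and shifted more than 14 mm (all of step 2 and angle between each of fallen_bottle, wide_bottle, staining_jar's own z axis and vertical below 0.1 rad and z of fallen_bottle in the frame of rack between 0.002 and 0.009 m and x of fallen_bottle in the frame of rack between -0.03 and 0.03 m and y of fallen_bottle in the frame of rack between -0.125 and 0.125 m and linear speed of fallen_bottle below 0.03 m/s and contact force between the fingers and fallen_bottle below 0.05 N); the robot touches nothing.
It fails at once if A standing neighbour was shoved more than 25 mm or tipped (distance of any of wide_bottle, staining_jar from where it was at the start of the episode above 0.025 m or angle between any of wide_bottle, staining_jar's own z axis and vertical above 0.35 rad).
It fails at once if A thing on the bench (timer or marker) was moved more than 20 mm (distance of any of timer, marker from where it was at the start of the episode above 0.02 m).
It fails at once if The bottle was dropped (in the air, its base well above the lane, untouched by the gripper) (z of fallen_bottle in the frame of rack above 0.045 m and contact force between the fingers and fallen_bottle below 0.01 N).
It also fails if it takes over 48 s, if anything falls off the work surface, if the arm or the gripper's body presses on something with over 40 N, if the wrist force passes 120 N, or if a joint passes its speed limit or range.

## Working session

There is one attempt and no reset: what is moved stays moved. The work goes in short steps, Python scripts to look and compute and a tool call to move; the robot and the scene stay as the last step left them, time stands still between calls to the robot, and variables do not carry over. Pictures are saved under pics/ and viewed, about 8 in all and at most 12, crops included, and the job is handed in when it is done.

Besides the shell and the picture viewer there is one more tool, called after ">>>" as name(argument=value, ...) on one line, values as JSON. arm_command: Moves the arm, as the interface text tells. Its arguments: {"type":"object","properties":{"series":{"type":"array"},"jaw":{"type":"number"},"force":{"type":"number"}},"required":["series"]}

```bash
mkdir -p pics; ls; cat > h.py <<'E'
import numpy as np, cv2
from station import status, snapshot, camera_params
def snap(n,f):
    im=snapshot(n); cv2.imwrite('pics/'+f,im[:,:,::-1]); return im
def ray(n,u,v):
    c=camera_params(n); f=210/np.tan(np.radians(c['fovy'])/2)
    d=np.array([(u-c['cx'])/f,(v-c['cy'])/f]); s=d.copy()
    for _ in range(20): s=d/(1+c['k1']*(s@s))
    E=np.array(c['extrinsics']); return E[:3,3],E[:3,:3]@np.array([s[0],s[1],1])
def onz(n,u,v,z):
    o,d=ray(n,u,v); return o+d*(z-o[2])/d[2]
def tri(u1,u2):
    (o1,d1),(o2,d2)=ray('top',*u1),ray('side',*u2)
    A=np.stack([d1,-d2],1); t=np.linalg.lstsq(A,o2-o1,rcond=None)[0]
    a,b=o1+d1*t[0],o2+d2*t[1]; return (a+b)/2,np.linalg.norm(a-b)
def proj(n,p):
    c=camera_params(n); f=210/np.tan(np.radians(c['fovy'])/2)
    E=np.array(c['extrinsics']); q=E[:3,:3].T@(np.array(p)-E[:3,3]); s=q[:2]/q[2]; s=s*(1+c['k1']*(s@s))
    return s*f+[c['cx'],c['cy']]
E
python3 - <<'E'
from h import *
for n in('top','side'):
    snap(n,n+'0.png'); c=camera_params(n); print(n,c['fovy'],c['cx'],c['cy'],c['k1'],np.round(c['extrinsics'],3))
print(status.sense())
E
```

```text
pics
top 48.34716180844451 276.46884479404844 205.77374248291218 -0.07645615856551778 [[-0.02  -0.991  0.13   0.31 ]
 [-1.     0.022  0.011 -0.406]
 [-0.013 -0.13  -0.991  1.449]
 [ 0.     0.     0.     1.   ]]
side 54.64835471194216 282.37577142737126 212.7059414684982 -0.09947621654215265 [[-0.859  0.233 -0.456  0.938]
 [ 0.512  0.431 -0.743  0.39 ]
 [ 0.023 -0.872 -0.489  0.577]
 [ 0.     0.     0.     1.   ]]
{'t': 0.1, 'q': array([-1.45949994e+00,  5.28338658e-01,  1.43381651e+00,  3.98927103e-06,
        1.18140682e+00, -1.78504613e-01]), 'qd': array([ 0.00034612, -0.00254847, -0.00306571,  0.0011429 , -0.0004681 ,
       -0.00102609]), 'tau': array([ 6.43901676e-04, -4.43303919e+01, -1.78586537e+01, -2.75717193e-04,
        3.86300831e-03, -8.01145092e-06]), 'tcp_pos': array([ 0.17855234, -0.59825759,  0.23043924]), 'tool_rot': array([ 0.42307287,  0.56743109, -0.42205389,  0.56648197]), 'force': array([-0.46515636, -0.3405133 , -0.13983969]), 'ft_torque': array([-0.05911753,  0.06475278, -0.0037123 ]), 'finger_gap': 1.0001273759415692}
```

View pics/top0.png

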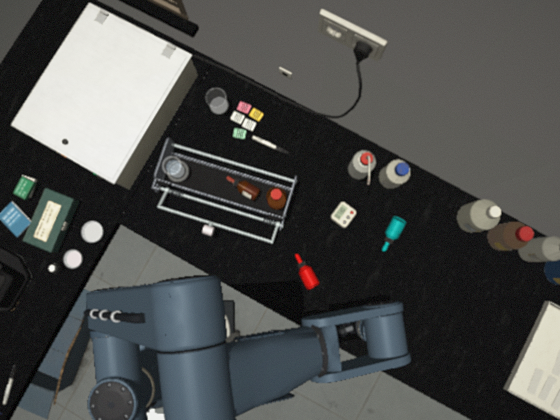

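View pics/side0.png

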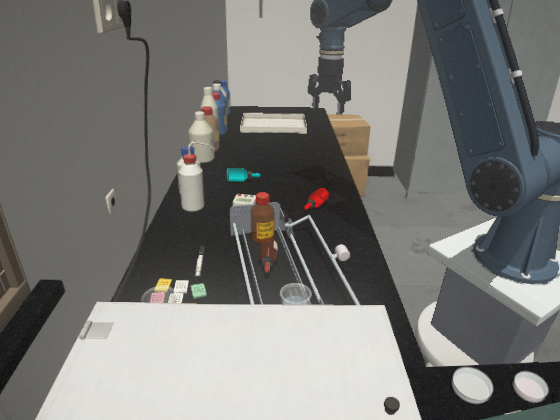

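The top view shows the rack from about (155,185) to (296,200). The jar is at (175,168), the wide red-capped bottle at (276,198), and the amber fallen bottle at (243,188) with its bulb to the left. The bail knob is at (208,229). Lookalikes are the red dropper at (306,272) and the turquoise one at (395,233). Only the amber one in the lane fits, so I'm confirming it with an enlarged crop.

```bash
python3 - <<'E'
from h import *
im=cv2.imread('pics/top0.png')[130:250,145:305]
cv2.imwrite('pics/crop0.png',cv2.resize(im,None,fx=5,fy=5,interpolation=cv2.INTER_CUBIC))
E
```

```text
(no output)
```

View pics/crop0.png

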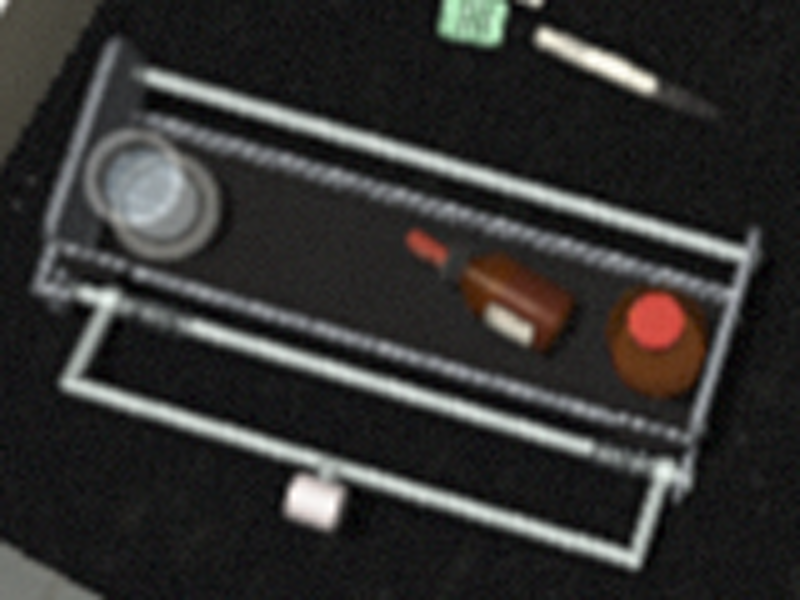

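The crop confirms it: amber body with base centre at crop (560,322) and bulb tip at (412,238), lying in the lane beside the wide bottle. The back rail runs (143,74) to (750,255), and the knob is at (316,502).

```bash
cat >> h.py <<'E'
def cz(u,v,z): return onz('top',145+u/5,130+v/5,z)
def rackpose():
    a,b=cz(143,74,.034)[:2],cz(750,255,.034)[:2]
    c,d=cz(78,384,.016+.027)[:2],cz(636,560,.016+.027)[:2]  # bail crossbar
    return a,b,c,d
E
python3 - <<'E'
from h import *
a,b,c,d=rackpose()
for p,q in((a,b),(c,d)):
    y=(p-q);print(np.linalg.norm(y),np.degrees(np.arctan2(y[1],y[0])),(p+q)/2)
# pivot rod, lips
for n,p,q,z in(('pivot',(110,298),(670,468),.016),('backlip',(150,120),(735,295),.016),('frontlip',(60,250),(690,435),.016),('endL',(115,42),(48,235),.086),('endR',(755,235),(690,435),.086)):
    P,Q=cz(*p,z)[:2],cz(*q,z)[:2]; print(n,P,Q,np.linalg.norm(P-Q),np.degrees(np.arctan2(*(P-Q)[::-1])))
y=(a-b)/np.linalg.norm(a-b); x=np.array([y[1],-y[0]])
m=(a+b)/2-.07*x; print('rack',m,'x',x,'y',y)
R=np.stack([x,y],1)
for n,p,z in(('base',(560,322),.027),('bulb',(412,238),.027),('wcap',(656,320),.126),('jarfoot',(160,200),.008),('jartop',(138,182),.089),('knob',(316,502),.054)):
    w=cz(*p,z)[:2]; print(n,w,'rack',R.T@(w-m))
E
```

```text
0.39628628302025976 71.77519369018408 [ 0.6336973  -0.26141057]
0.357586523990787 71.41588741302277 [ 0.44265317 -0.20677512]
pivot [ 0.55708875 -0.0497744 ] [ 0.44319133 -0.39764556] 0.3660423081139612 71.87089801827135
backlip [ 0.6705318  -0.07382176] [ 0.55005147 -0.44021792] 0.3856963359198581 71.79782598340809
frontlip [ 0.58839798 -0.01763119] [ 0.46332195 -0.4103833 ] 0.4121871313933821 72.33537801848045
endL [ 0.70189534 -0.06807404] [ 0.58410138 -0.02919864] 0.12404318978634524 -18.26437975135605
endR [ 0.57407943 -0.45128816] [ 0.45583332 -0.41018018] 0.12518789502301542 -19.1698879400647
rack [ 0.56720872 -0.23951834] x [ 0.94983674 -0.31274618] y [0.31274618 0.94983674]
base [ 0.53377648 -0.33189472] rack [-0.00286481 -0.09819828]
bulb [ 0.5885002  -0.24087773] rack [0.02064857 0.00536763]
wcap [ 0.51813277 -0.39206091] rack [ 0.00109296 -0.16023885]
jarfoot [ 0.62051564 -0.07894325] rack [0.00041362 0.16919166]
jartop [ 0.61437101 -0.0839552 ] rack [-0.00385531  0.16250941]
knob [ 0.42363909 -0.18524756] rack [-0.15334069  0.00664752]
```

```bash
python3 - <<'E'
from h import *
m=np.array([.5672,-.2395]);R=np.array([[.9498,.3127],[-.3127,.9498]])
for n,box in(('top',(215,165,265,205)),('side',(250,230,285,290))):
    im=cv2.imread(f'pics/{n}0.png'); hsv=cv2.cvtColor(im,cv2.COLOR_BGR2HSV)
    for nm,lo,hi in(('bulb',130,256),):
        M=np.zeros(im.shape[:2],np.uint8);x0,y0,x1,y1=box
        h=hsv[y0:y1,x0:x1]; b=im[y0:y1,x0:x1].astype(int)
        mk=(h[...,1]>140)&(b[...,2]>95)&(b[...,0]>b[...,1]*0.75)
        k,lab,st,ce=cv2.connectedComponentsWithStats(mk.astype(np.uint8))
        for i in range(1,k):
            if st[i,4]>4: print(n,st[i,:5]+[x0,y0,0,0,0],ce[i]+[x0,y0])
    mk=cv2.inRange(im,(150,150,165),(255,255,255)) 
    x0,y0,x1,y1=(198,220,218,240) if n=='top' else (330,240,352,265)
    ys,xs=np.nonzero(mk[y0:y1,x0:x1]);print(n,'knob',xs.mean()+x0,ys.mean()+y0,len(xs),xs.min()+x0,xs.max()+x0,ys.min()+y0,ys.max()+y0)
    hm=(hsv[...,0]>3)&(hsv[...,0]<18)&(hsv[...,1]>120)&(hsv[...,2]>50)
    if n=='top':
        hm[:, :225]=0; hm[:,262:]=0;hm[:170]=0;hm[205:]=0
        ys,xs=np.nonzero(hm);print('body',xs.mean(),ys.mean(),len(xs),cv2.minAreaRect(np.stack([xs,ys],1).astype(np.float32)))
im=cv2.imread('pics/side0.png')[190:310,210:370]
cv2.imwrite('pics/crop1.png',cv2.resize(im,None,fx=5,fy=5,interpolation=cv2.INTER_CUBIC))
print(proj('top',[*(m+R@[-.07-.082,0]),.054]),proj('side',[*(m+R@[-.07-.082,0]),.054]))
E
```

```text
top [227 176   7   6  25] [229.84 178.64]
top knob 207.84313725490196 227.6764705882353 102 200 217 220 234
body 245.50622406639005 187.05394190871368 241 ((241.6460723876953, 185.46629333496094), (35.50992965698242, 12.825976371765137), 32.00538635253906)
side [265 263   3   7  17] [266.23529412 266.17647059]
side knob 340.1989247311828 253.05376344086022 186 330 348 244 264
[210.43192912 230.62449473] [340.54323309 250.12748364]
```

View pics/crop1.png

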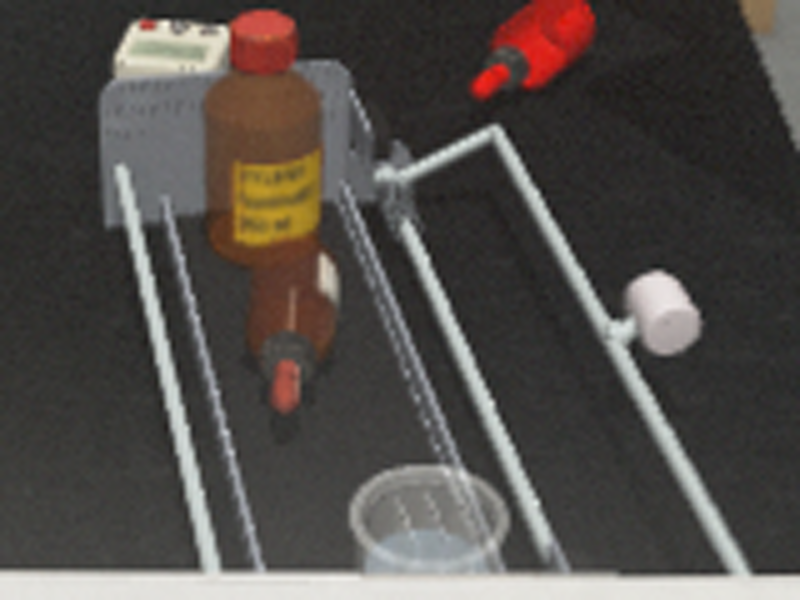

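The side crop shows the bulb centre at side (267.2,267.2) and the knob centre at side (342.6,252.6). The left end of the rack is hidden by the white box. Next I triangulate both.

```bash
python3 - <<'E'
from h import *
from scipy.spatial.transform import Rotation as Ro
m=np.array([.5672,-.2395]);R=np.array([[.9498,.3127],[-.3127,.9498]])
for n,a,b in(('bulb',(229.8,178.9),(267.2,267.2)),('knob',(208.2,230.4),(342.6,252.6))):
    p,e=tri(a,b);print(n,p,e,R.T@(p[:2]-m))
for n,p in(('bulb',(428,246)),('body',(515,300)),('base',(560,322)),('tip',(408,234))):
    print(n,cz(*p,.027))
s=status.sense();print(s['tcp_pos'],Ro.from_quat(s['tool_rot']).as_matrix().round(4))
E
```

```text
bulb [ 0.58338506 -0.24796902  0.02783971] 0.0016069107788762148 [ 0.01802083 -0.0029828 ]
knob [ 0.42331655 -0.18449686  0.051932  ] 0.0012951423927830858 [-0.15385999  0.00724963]
bulb [ 0.58322659 -0.25078505  0.027     ]
body [ 0.5481227  -0.30432803  0.027     ]
base [ 0.53377648 -0.33189472  0.027     ]
tip [ 0.59108104 -0.2384051   0.027     ]
[ 0.17855234 -0.59825759  0.23043924] [[-2.000e-04  9.583e-01  2.858e-01]
 [ 2.000e-03  2.858e-01 -9.583e-01]
 [-1.000e+00  4.000e-04 -1.900e-03]]
```

>>> arm_command(series=[[[0,30,-14,0],[0,44,-20,0],[0,44,-20,0],[0,44,-20,0],[0,44,-20,0],[0,44,-20,0],[0,44,-20,0],[0,44,-20,0],[0,44,-20,0],[0,44,-20,0]]], jaw=33, force=20)

```text
t: 1.1
tcp_pos: [0.5325, -0.2895, 0.2309]
tool_rot: [0.423, 0.567, -0.423, 0.567]
force: [0.4, -0.5, -0.0]
finger_gap: 0.333
```

>>> arm_command(series=[[[0,44,-20,0],[0,10,-6,0],[0,0,0,-0.125],[0,0,0,-0.125],[0,0,0,-0.125],[0,0,0,-0.125],[0,0,0,-0.125],[0,0,0,-0.125],[0,0,0,0],[0,0,0,0]]])

```text
t: 2.1
tcp_pos: [0.5752, -0.2512, 0.231]
tool_rot: [0.187, 0.682, -0.187, 0.682]
force: [-0.5, 0.4, -0.1]
finger_gap: 0.333
```

```bash
cat >> h.py <<'E'
def state(tgt=None):
    from scipy.spatial.transform import Rotation as Ro
    s=status.sense();M=Ro.from_quat(s['tool_rot']).as_matrix()
    m=np.array([.5672,-.2395]);R=np.array([[.9498,.3127],[-.3127,.9498]])
    print('t',s['t'],'tcp',s['tcp_pos'].round(4),'rack',(R.T@(s['tcp_pos'][:2]-m)).round(4),'gap',round(s['finger_gap'],3),'F',s['force'].round(1),'zang',np.degrees(np.arctan2(M[1,2],M[0,2])).round(1),'q',s['q'].round(2))
    if tgt is not None: print('tool delta mm',(M.T@(np.array(tgt)-s['tcp_pos'])*1000).round(1))
E
python3 -c "
from h import *
state([.589,-.239,.015])"
```

```text
t 2.1 tcp [ 0.5752 -0.2512  0.231 ] rack [ 0.0113 -0.0086] gap 0.333 F [-0.5  0.4 -0.1] zang -30.6 q [-0.59  0.53  1.43 -0.    1.19 -0.06]
tool delta mm [216.   17.6   5.8]
```

>>> arm_command(series=[[[30,18,6,0],[45,0,0,0],[45,0,0,0],[30,0,0,0],[15,0,0,0],[0,0,0,0]]])

```text
t: 2.7
tcp_pos: [0.5886, -0.2378, 0.0641]
tool_rot: [0.186, 0.684, -0.186, 0.681]
force: [-0.1, -0.0, -0.1]
finger_gap: 0.33
```

```bash
python3 - <<'E'
from h import *
state([.589,-.239,.015])
im=snap('side','s1.png')[:,:,::-1]
t=snap('top','t1.png')[:,:,::-1]
a=cv2.resize(im[180:300,220:340],(560,560),interpolation=cv2.INTER_CUBIC)
cv2.imwrite('pics/c2.png',a)
E
```

```text
t 2.7 tcp [ 0.5886 -0.2378  0.0641] rack [0.0198 0.0083] gap 0.33 F [-0.1 -0.  -0.1] zang -30.5 q [-0.56  0.76  1.52 -0.    0.87 -0.03]
tool delta mm [49.1 -0.8  1.1]
```

View pics/c2.png

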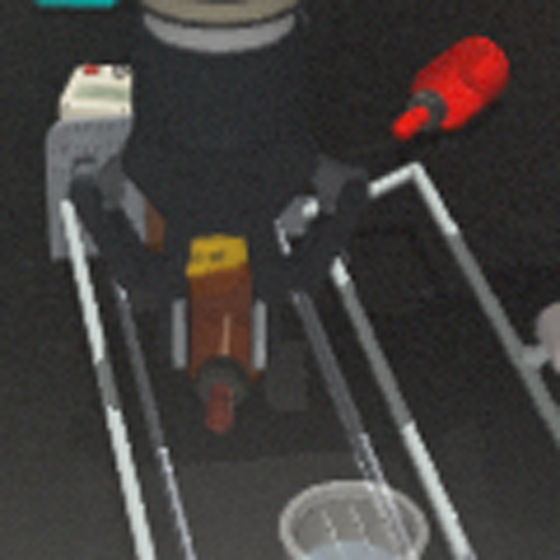

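The side crop shows the pads at (180,335) and (260,335), straddling the line to the bulb at (220,405), so they are centred. I'll descend and close.

>>> arm_command(series=[[[20,0,1,0],[15,0,0,0],[10,0,0,0],[4,0,0,0],[0,0,0,0]]])

```text
t: 3.3
tcp_pos: [0.5907, -0.2388, 0.017]
tool_rot: [0.186, 0.683, -0.186, 0.682]
force: [-0.2, -0.3, 0.1]
finger_gap: 0.327
```

>>> arm_command(series=[[[0,0,0,0],[0,0,0,0],[0,0,0,0],[0,0,0,0],[0,0,0,0]]], jaw=0, force=20)

```text
t: 3.8
tcp_pos: [0.5911, -0.239, 0.0176]
tool_rot: [0.186, 0.682, -0.186, 0.683]
force: [0.4, -0.1, 1.4]
finger_gap: 0.136
```

>>> arm_command(series=[[[-4,0,0,0],[-8,0,0,0],[-8,0,0,0],[-10,0,0,0],[-10,0,0,0],[-10,0,0,0],[-5,0,0,0],[0,0,0,0]]])

```text
t: 4.6
tcp_pos: [0.5915, -0.2393, 0.0736]
tool_rot: [0.185, 0.682, -0.186, 0.683]
force: [-0.0, -0.2, -1.1]
finger_gap: 0.133
```

```bash
python3 - <<'E'
from h import *
state()
im=snap('side','s2.png')[:,:,::-1]
cv2.imwrite('pics/c3.png',cv2.resize(im[180:300,220:340],(480,480),interpolation=cv2.INTER_CUBIC))
E
```

```text
t 4.6 tcp [ 0.5915 -0.2393  0.0736] rack [0.023  0.0078] gap 0.133 F [-0.  -0.2 -1.1] zang -30.4 q [-0.56  0.74  1.52 -0.    0.88 -0.03]
```

View pics/c3.png

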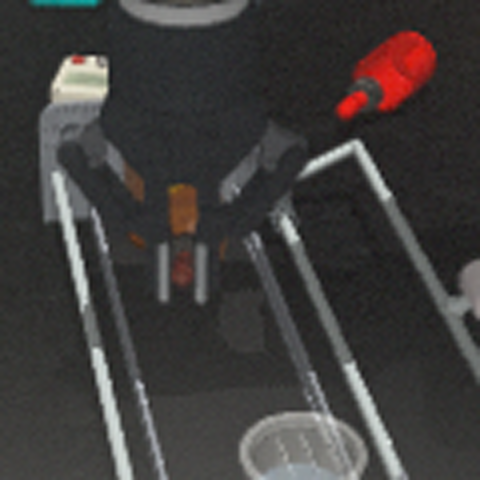

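The bulb is held at (182,265) with the body still roughly level behind the fingers, seen at (138,240) and (222,245): pad friction is stopping it pivoting. I'll raise it and jolt it upward, sharp at the bottom and gentle at the top, so gravity swings the base down.

>>> arm_command(series=[[[-15,0,0,0],[-35,0,0,0],[-35,0,0,0],[-15,0,0,0],[0,0,0,0],[15,0,0,0],[35,0,0,0],[-35,0,0,0],[-15,0,0,0],[0,0,0,0]]])

```text
t: 5.65
tcp_pos: [0.5916, -0.2394, 0.1724]
tool_rot: [0.185, 0.682, -0.186, 0.683]
force: [0.1, -0.3, -1.3]
finger_gap: 0.135
```

```bash
python3 - <<'E'
from h import *
state(); s=status.sense(); print(s['ft_torque'])
im=snap('side','s3.png')[:,:,::-1]
cv2.imwrite('pics/c4.png',cv2.resize(im[140:290,200:350],(480,480),interpolation=cv2.INTER_CUBIC))
E
```

```text
t 5.65 tcp [ 0.5916 -0.2394  0.1724] rack [0.0232 0.0077] gap 0.135 F [ 0.1 -0.3 -1.3] zang -30.4 q [-0.56  0.61  1.45 -0.    1.07 -0.03]
[ 0.08388261 -0.02207768 -0.03284373]
```

View pics/c4.png

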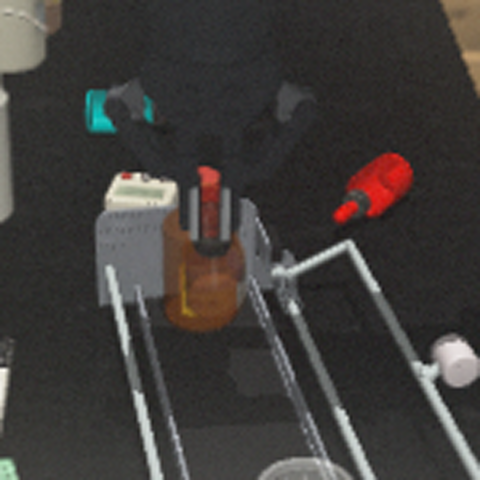

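```bash
python3 - <<'E'
from h import *
g=np.array([.5905,-.2405,.183]); d=np.array([-.505,-.863,0])
for a in(0,30,60,90):
    r=np.radians(a); u=d*np.cos(r)+np.array([0,0,-np.sin(r)])
    print(a,[((proj('side',g+u*l)-[200,140])*3.2).round() for l in(0,.022,.07,.105)])
im=cv2.imread('pics/s3.png')[180:250,240:290]
cv2.imwrite('pics/c5.png',cv2.resize(im,None,fx=10,fy=8.5,interpolation=cv2.INTER_CUBIC))
E
```

```text
0 [array([211., 218.]), array([212., 202.]), array([214., 169.]), array([215., 146.])]
30 [array([211., 218.]), array([211., 219.]), array([213., 221.]), array([214., 222.])]
60 [array([211., 218.]), array([211., 236.]), array([212., 272.]), array([212., 296.])]
90 [array([211., 218.]), array([211., 249.]), array([210., 312.]), array([210., 356.])]
```

View pics/c5.png

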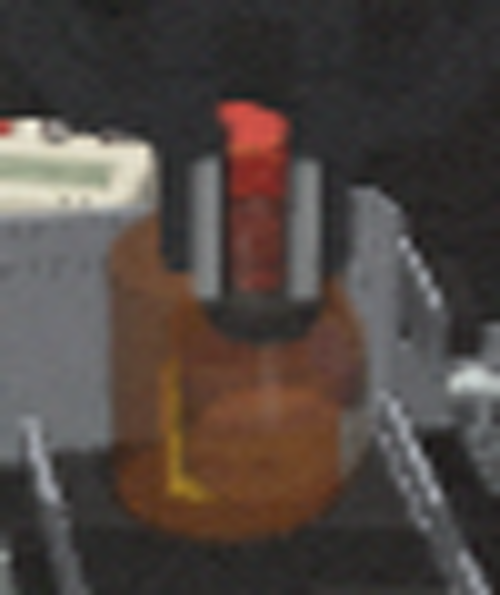

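The crop shows the collar at side px (266,217) and the body below it, so the bottle has swung to about 55-60° base-down. I'll shake more and track the moment.

>>> arm_command(series=[[[15,0,0,0],[40,0,0,0],[-40,0,0,0],[-15,0,0,0],[0,0,0,0],[15,0,0,0],[40,0,0,0],[-40,0,0,0],[-15,0,0,0],[0,0,0,0]]])

```text
t: 6.7
tcp_pos: [0.5915, -0.2393, 0.1727]
tool_rot: [0.185, 0.682, -0.186, 0.683]
force: [0.5, 0.1, -0.4]
finger_gap: 0.136
```

```bash
python3 - <<'E'
from h import *
for i in range(3):
    s=status.sense(); print(s['ft_torque'].round(3),s['force'].round(2)); im=snap('side','s4.png')[:,:,::-1]
state()
hsv=cv2.cvtColor(np.ascontiguousarray(im),cv2.COLOR_BGR2HSV)
old=cv2.imread('pics/s3.png')
a=cv2.resize(old[170:270,230:300],(350,500),interpolation=cv2.INTER_CUBIC)
b=cv2.resize(im[170:270,230:300],(350,500),interpolation=cv2.INTER_CUBIC)
cv2.imwrite('pics/c6.png',np.hstack([a,b]))
E
```

```text
[ 0.026 -0.075 -0.01 ] [ 0.52  0.11 -0.42]
[ 0.018 -0.051 -0.037] [ 0.3   0.61 -0.45]
[ 0.016 -0.031  0.04 ] [ 0.26  1.18 -1.29]
t 6.85 tcp [ 0.5899 -0.2383  0.172 ] rack [0.0212 0.0082] gap 0.136 F [ 0.6  0.1 -2.1] zang -30.4 q [-0.56  0.61  1.46 -0.    1.07 -0.03]
```

View pics/c6.png

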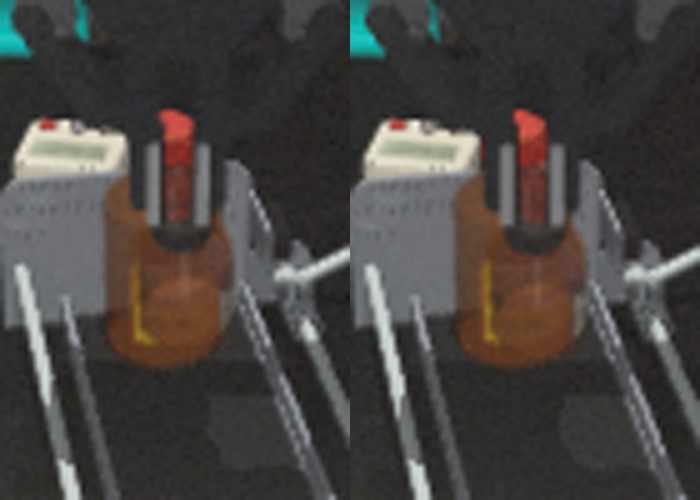

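The pose is unchanged at about 57°. I'll jolt along the swing tangent (forward and down, then sharply back and up).

>>> arm_command(series=[[[10,15,0,0],[26,40,0,0],[-26,-40,0,0],[-10,-15,0,0],[0,0,0,0],[10,15,0,0],[26,40,0,0],[-26,-40,0,0],[-10,-15,0,0],[0,0,0,0]]])

```text
t: 7.85
tcp_pos: [0.5917, -0.2409, 0.174]
tool_rot: [0.186, 0.68, -0.187, 0.684]
force: [1.1, 0.7, -1.0]
finger_gap: 0.131
```

```bash
cat > tr.py <<'E'
from h import *
import sys
state()
A=cv2.imread('pics/s3.png');B=snap('side',sys.argv[1])[:,:,::-1]
for n,im in(('old',A),('new',B)):
    g=np.ascontiguousarray(im[160:290,230:310]); h=cv2.cvtColor(g,cv2.COLOR_BGR2HSV)
    # column profile through the bottle axis, x=266: B,G,R sums
    col=im[190:262,265:269].mean(1).astype(int)
    print(n,' '.join('%d:%d/%d'%(190+i,c[2],c[0]) for i,c in enumerate(col) if i%2==0))
E
python3 tr.py s5.png
```

```text
t 7.85 tcp [ 0.5917 -0.2409  0.174 ] rack [0.0237 0.0063] gap 0.131 F [ 1.1  0.7 -1. ] zang -30.6 q [-0.56  0.61  1.45  0.    1.07 -0.03]
old 190:39/37 192:70/44 194:180/66 196:173/63 198:135/42 200:121/42 202:112/41 204:89/51 206:97/49 208:90/46 210:83/48 212:94/50 214:68/54 216:59/52 218:47/42 220:71/50 222:102/51 224:101/55 226:130/60 228:123/60 230:111/52 232:112/40 234:102/38 236:107/40 238:106/39 240:95/32 242:77/36 244:41/38 246:41/39 248:43/41 250:43/41 252:44/41 254:44/43 256:43/41 258:45/43 260:46/45
new 190:41/39 192:72/46 194:165/64 196:162/63 198:125/44 200:109/45 202:88/49 204:96/52 206:96/53 208:95/55 210:96/56 212:97/56 214:89/51 216:50/44 218:49/46 220:52/48 222:74/48 224:134/52 226:142/52 228:144/56 230:114/58 232:113/60 234:107/58 236:112/60 238:110/58 240:109/54 242:102/47 244:84/44 246:92/43 248:89/41 250:90/44 252:92/43 254:51/38 256:43/41 258:45/42 260:46/43
```

```bash
python3 - <<'E'
import cv2
im=cv2.imread('pics/s5.png')[180:265,225:305]
cv2.imwrite('pics/c7.png',cv2.resize(im,None,fx=7,fy=7,interpolation=cv2.INTER_CUBIC))
E
```

```text
(no output)
```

View pics/c7.png

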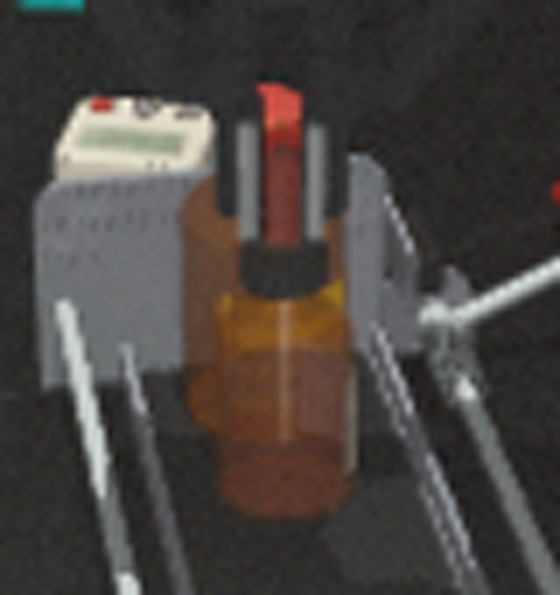

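It now hangs nearly upright, about 86° from the base ellipse at c7 (285,477). I'll work out the base height, centre it in the lane and lower it.

```bash
python3 - <<'E'
from h import *
o,d=ray('side',265.7,248.1)
n=np.array([.505,.863,0]); p0=np.array([.5917,-.2409,0])
for off in(0,-.005,-.01):
    q=p0+off*n; t=((q-o)@n)/(d@n); print(off,o+d*t)
print(onz('top',0,0,0)[:0])
E
```

```text
0 [ 0.59066536 -0.24029456  0.08615658]
-0.005 [ 0.58824994 -0.24467368  0.08274361]
-0.01 [ 0.58583451 -0.2490528   0.07933064]
[]
```

>>> arm_command(series=[[[10,-3,-10,0],[20,-2,-13,0],[20,0,0,0],[10,0,0,0],[0,0,0,0]]])

```text
t: 8.4
tcp_pos: [0.5677, -0.2313, 0.1111]
tool_rot: [0.187, 0.683, -0.186, 0.681]
force: [0.4, -0.6, -1.4]
finger_gap: 0.127
```

>>> arm_command(series=[[[5,0,0,0],[4,0,0,0],[2,0,0,0],[0,0,0,0],[0,0,0,0]]])

```text
t: 8.9
tcp_pos: [0.5688, -0.2317, 0.1016]
tool_rot: [0.185, 0.682, -0.186, 0.683]
force: [0.3, 0.7, -0.8]
finger_gap: 0.132
```

>>> arm_command(series=[[[2,0,0,0],[1,0,0,0],[0,0,0,0],[0,0,0,0]]])

```text
t: 9.3
tcp_pos: [0.5685, -0.2316, 0.0983]
tool_rot: [0.186, 0.682, -0.186, 0.682]
force: [-0.2, 0.3, -1.2]
finger_gap: 0.129
```

>>> arm_command(series=[[[2,0,0,0],[1,0,0,0],[0,0,0,0],[0,0,0,0]]])

```text
t: 9.7
tcp_pos: [0.57, -0.2324, 0.0976]
tool_rot: [0.185, 0.681, -0.186, 0.684]
force: [-1.0, -0.3, 8.3]
finger_gap: 0.129
```

>>> arm_command(series=[[[2,0,0,0],[0,0,0,0],[0,0,0,0]]])

```text
t: 10.0
tcp_pos: [0.5711, -0.2331, 0.0974]
tool_rot: [0.185, 0.68, -0.186, 0.685]
force: [-0.6, 0.7, 16.2]
finger_gap: 0.133
```

```bash
python3 - <<'E'
from h import *
state()
im=snap('side','s6.png')[:,:,::-1]
cv2.imwrite('pics/c8.png',cv2.resize(im[180:300,210:310],None,fx=5,fy=5,interpolation=cv2.INTER_CUBIC))
col=im[190:290,265:269].mean(1).astype(int)
print(' '.join('%d:%d/%d'%(190+i,c[2],c[0]) for i,c in enumerate(col) if i%2==0))
m=np.array([.5672,-.2395]);R=np.array([[.9498,.3127],[-.3127,.9498]])
s=status.sense(); x=s['tcp_pos'][:2]
for z in (.005,.015): print(proj('side',[*x,z]))
E
```

```text
t 10.0 tcp [ 0.5711 -0.2331  0.0974] rack [0.0017 0.0073] gap 0.133 F [-0.6  0.7 16.2] zang -30.4 q [-0.57  0.69  1.57 -0.    0.88 -0.04]
190:45/49 192:44/47 194:43/45 196:45/47 198:44/47 200:46/50 202:44/45 204:47/50 206:46/47 208:43/48 210:46/48 212:46/45 214:74/50 216:70/51 218:68/49 220:43/45 222:45/46 224:46/47 226:47/50 228:59/49 230:78/47 232:104/46 234:79/46 236:93/47 238:82/45 240:64/43 242:72/39 244:44/41 246:42/40 248:43/40 250:41/41 252:45/40 254:61/40 256:65/41 258:61/40 260:59/44 262:58/44 264:57/44 266:57/46 268:59/48 270:58/46 272:61/48 274:60/51 276:66/52 278:63/54 280:66/64 282:65/63 284:67/63 286:67/63 288:67/65
[274.80560976 277.20381258]
[274.86670514 273.66500619]
```

>>> arm_command(series=[[[-2,0,0,0],[0,0,0,0],[0,0,0,0]]])

```text
t: 10.35
tcp_pos: [0.57, -0.2325, 0.0976]
tool_rot: [0.185, 0.681, -0.186, 0.684]
force: [-1.3, 0.4, 10.1]
finger_gap: 0.132
```

>>> arm_command(series=[[[0,0,0,0],[0,0,0,0],[0,0,0,0],[0,0,0,0]]], jaw=30)

```text
t: 10.75
tcp_pos: [0.5682, -0.2314, 0.0948]
tool_rot: [0.186, 0.683, -0.185, 0.682]
force: [-0.5, 1.1, 0.5]
finger_gap: 0.303
```

>>> arm_command(series=[[[-10,0,0,0],[-30,0,0,0],[-40,0,0,0],[-30,0,0,0],[0,0,0,0]]])

```text
t: 11.25
tcp_pos: [0.5715, -0.2333, 0.2111]
tool_rot: [0.184, 0.679, -0.187, 0.686]
force: [1.1, -0.4, -0.5]
finger_gap: 0.301
```

```bash
python3 - <<'E'
from h import *
state()
im=snap('side','s7.png')[:,:,::-1]; tp=snap('top','t7.png')[:,:,::-1]
a=cv2.resize(im[190:310,210:350],(560,480),interpolation=cv2.INTER_CUBIC)
cv2.imwrite('pics/c9.png',a)
E
```

```text
t 11.25 tcp [ 0.5715 -0.2333  0.2111] rack [0.0022 0.0072] gap 0.301 F [ 1.1 -0.4 -0.5] zang -30.4 q [-0.57  0.54  1.48  0.    1.11 -0.04]
```

View pics/c9.png

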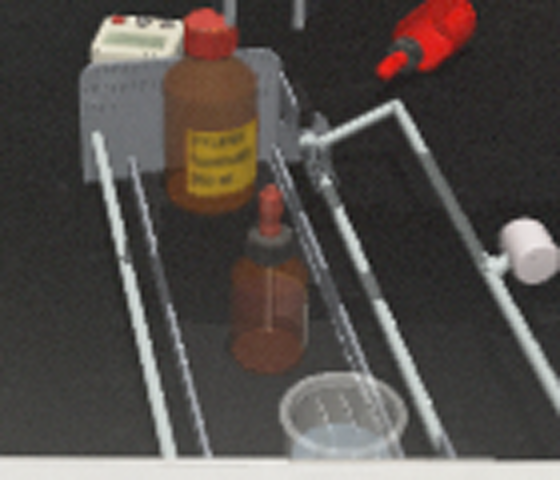

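The side crop shows the dropper bottle standing upright at (270,300), base centre at (270,352), the neighbours in place and the bail still open. Next I turn the tool so the jaws open along the rack's y, and go above the knob.

>>> arm_command(series=[[[0,0,0,0.15],[0,0,0,0.15],[0,0,0,0.15],[0,0,0,0.15],[0,0,0,0.15],[0,0,0,0.15],[0,0,0,0.15],[0,0,0,0.15],[0,0,0,0.15],[0,0,0,0]]], jaw=60)

```text
t: 12.35
tcp_pos: [0.5675, -0.231, 0.2036]
tool_rot: [-0.571, -0.418, 0.572, -0.416]
force: [0.1, 0.5, -0.6]
finger_gap: 0.601
```

>>> arm_command(series=[[[0,-20,0,0],[0,-40,0,0],[0,-45,0,0],[0,-35,0,0],[20,-15,0,0],[40,0,0,0],[20,0,0,0],[0,0,0,0],[0,0,0,0]]])

```text
t: 13.25
tcp_pos: [0.4207, -0.1841, 0.125]
tool_rot: [-0.571, -0.418, 0.571, -0.417]
force: [-0.3, -0.0, 0.1]
finger_gap: 0.596
```

```bash
python3 - <<'E'
from h import *
state([.4233,-.1845,.041])
o=onz('side',277.5,278,.005); m=np.array([.5672,-.2395]);R=np.array([[.9498,.3127],[-.3127,.9498]])
print('bottle base rack',R.T@(o[:2]-m))
im=snap('side','s8.png')[:,:,::-1];tp=snap('top','t8.png')[:,:,::-1]
a=cv2.resize(im[190:300,250:390],(560,440),interpolation=cv2.INTER_CUBIC)
cv2.imwrite('pics/c10.png',a)
g=np.ascontiguousarray(im[230:275,325:365]); mk=cv2.inRange(g,(150,150,165),(255,255,255));ys,xs=np.nonzero(mk);print('knob',xs.mean()+325,ys.mean()+230,len(xs))
E
```

```text
t 13.25 tcp [ 0.4207 -0.1841  0.125 ] rack [-0.1564  0.0068] gap 0.596 F [-0.3 -0.   0.1] zang -107.7 q [-0.66  0.49  1.94  0.    0.71  1.22]
tool delta mm [84.   2.7 -0.4]
bottle base rack [-0.00366543  0.01115892]
knob 336.3766233766234 261.6363636363636 77
```

>>> arm_command(series=[[[15,3,0,0],[30,0,0,0],[25,0,0,0],[12,0,0,0],[2,0,0,0],[0,0,0,0]]])

```text
t: 13.95
tcp_pos: [0.4244, -0.1856, 0.0419]
tool_rot: [0.571, 0.416, -0.571, 0.417]
force: [-0.3, 0.2, 0.1]
finger_gap: 0.599
```

>>> arm_command(series=[[[0,0,0,0],[0,0,0,0],[0,0,0,0],[0,0,0,0],[0,0,0,0]]], jaw=0, force=50)

```text
t: 14.45
tcp_pos: [0.4246, -0.1849, 0.0425]
tool_rot: [0.572, 0.416, -0.571, 0.417]
force: [1.1, 4.4, 7.0]
finger_gap: 0.335
```

>>> arm_command(series=[[[-11,6,0,0],[-11.3,8.7,0,0],[-9.8,10.3,0,0],[-8,11.7,0,0],[-6.6,14.3,0,0],[-4.1,15.2,0,0],[-1.4,15.7,0,0],[0,0,0,0],[0,0,0,0]]])

```text
t: 15.35
tcp_pos: [0.4982, -0.2086, 0.093]
tool_rot: [-0.569, -0.42, 0.572, -0.415]
force: [-4.8, 2.0, 0.7]
finger_gap: 0.336
```

```bash
python3 -c "
from h import *
state([.503,-.211,.094])"
```

```text
t 15.35 tcp [ 0.4982 -0.2086  0.093 ] rack [-0.0752  0.0078] gap 0.336 F [-4.8  2.   0.7] zang -107.7 q [-0.6   0.62  1.76 -0.    0.77  1.28]
tool delta mm [-1.   5.3  0.9]
```

>>> arm_command(series=[[[-0.5,3,0,0],[0,2.5,0,0],[0,0,0,0],[0,0,0,0],[0,0,0,0]]])

```text
t: 15.85
tcp_pos: [0.5018, -0.2097, 0.0932]
tool_rot: [-0.569, -0.421, 0.573, -0.413]
force: [-7.0, 0.4, 1.3]
finger_gap: 0.335
```

```bash
python3 -c "
from h import *
state([.503,-.211,.094])"
```

```text
t 15.85 tcp [ 0.5018 -0.2097  0.0932] rack [-0.0715  0.0078] gap 0.335 F [-7.   0.4  1.3] zang -107.7 q [-0.6   0.63  1.74 -0.    0.78  1.28]
tool delta mm [-0.8  1.6  0.9]
```

>>> arm_command(series=[[[0,1.5,0,0],[0,0,0,0],[0,0,-3,0],[0,0,-4,0],[0,0,-4,0],[0,0,-4,0],[0,0,0,0],[0,0,0,0]]])

```text
t: 16.65
tcp_pos: [0.5077, -0.2009, 0.0933]
tool_rot: [-0.566, -0.42, 0.574, -0.417]
force: [-11.8, -13.5, -1.8]
finger_gap: 0.339
```

```bash
python3 -c "
from h import *
state([.503,-.211,.094])"
```

```text
t 16.65 tcp [ 0.5077 -0.2009  0.0933] rack [-0.0686  0.0181] gap 0.339 F [-11.8 -13.5  -1.8] zang -107.5 q [-0.58  0.63  1.74 -0.01  0.78  1.31]
tool delta mm [-0.6 -1.4 11.1]
```

The sideways shift met about 16 N after 10 mm, so the leg may be catching the keeper's lip. I'll spend the last view on a composite: top, side and a keeper close-up.

```bash
python3 - <<'E'
from h import *
m=np.array([.5672,-.2395]);R=np.array([[.9498,.3127],[-.3127,.9498]])
tp=snap('top','t9.png')[:,:,::-1]; sd=snap('side','s9.png')[:,:,::-1]
a=cv2.resize(tp[130:250,145:305],(800,600),interpolation=cv2.INTER_CUBIC)[:400]
b=cv2.resize(tp[155:205,145:195],(200,200),interpolation=cv2.INTER_CUBIC)
b2=cv2.resize(tp[170:200,145:185],(267,200),interpolation=cv2.INTER_CUBIC)
c=cv2.resize(sd[170:310,220:453],(333,200),interpolation=cv2.INTER_CUBIC)
cv2.imwrite('pics/c11.png',np.vstack([a,np.hstack([b,b2,c])]))
for n,y,z,x in(('crossL',.17,.08,-.07),('crossR',-.17,.08,-.07),('keeper',.193,.058,-.079),('pivL',.2,.016,-.07),('pivR',-.2,.016,-.07),('cross-60',-.06,.08,-.07),('cross-150',-.15,.08,-.07)):
    p=proj('top',[*(m+R@[x,y]),z]); print(n,p.round(1),((p-[145,130])*5).round())
    
# ridge of crossbar at y stations: scan rack x at z=.08
g=cv2.GaussianBlur(cv2.cvtColor(np.ascontiguousarray(tp),cv2.COLOR_BGR2GRAY).astype(np.float32),(3,3),0)
for y in(-.15,-.12,-.09,.08,.11,.14,.16):
    xs=np.arange(-.12,-.03,.002); v=[]
    for x in xs:
        p=proj('top',[*(m+R@[x,y]),.08]); v.append(cv2.remap(g,np.float32([[p[0]]]),np.float32([[p[1]]]),cv2.INTER_LINEAR)[0,0])
    print(y,' '.join('%d'%k for k in v))
E
```

```text
crossL [163.9 187.1] [ 94. 285.]
crossR [272.5 220.2] [637. 451.]
keeper [157.7 189. ] [ 63. 295.]
pivL [160.  187.8] [ 75. 289.]
pivR [282.3 225.2] [686. 476.]
cross-60 [236.9 209.4] [459. 397.]
cross-150 [266.  218.3] [605. 441.]
-0.15 21 22 22 21 20 19 20 20 20 20 20 20 19 18 17 18 24 46 77 122 158 181 174 145 106 67 42 25 26 35 52 79 98 108 93 71 48 38 34 36 36 36 37 39 44
-0.12 17 16 16 17 18 18 17 16 16 16 17 17 17 15 11 11 18 42 76 120 158 182 173 141 96 56 26 10 12 20 36 55 71 75 65 49 32 23 19 24 28 32 35 36 36
-0.09 14 15 14 14 14 13 12 11 12 12 11 10 10 10 10 12 15 29 46 72 91 104 99 85 64 41 23 11 12 19 35 52 67 69 59 43 30 23 21 21 22 25 29 32 35
0.08 39 42 47 51 56 62 67 71 73 77 78 79 79 79 79 79 79 79 79 78 78 78 78 77 78 78 80 82 85 88 90 92 95 97 99 100 102 105 108 111 115 120 124 126 126
0.11 89 90 90 89 87 83 77 66 51 37 27 21 19 18 18 17 23 34 65 104 145 163 161 135 105 79 71 72 76 80 84 86 89 91 93 94 95 97 98 100 102 104 107 111 115
0.14 44 49 57 65 71 75 77 76 74 70 65 57 47 35 26 20 23 34 67 105 149 172 180 158 123 85 63 52 55 62 69 75 79 82 85 87 89 91 92 94 95 97 98 100 102
0.16 50 48 46 45 45 48 51 56 60 62 63 63 61 57 51 41 34 34 48 68 91 103 104 87 68 46 38 33 34 35 36 37 38 39 40 41 43 44 45 46 48 51 53 53 53
```

View pics/c11.png

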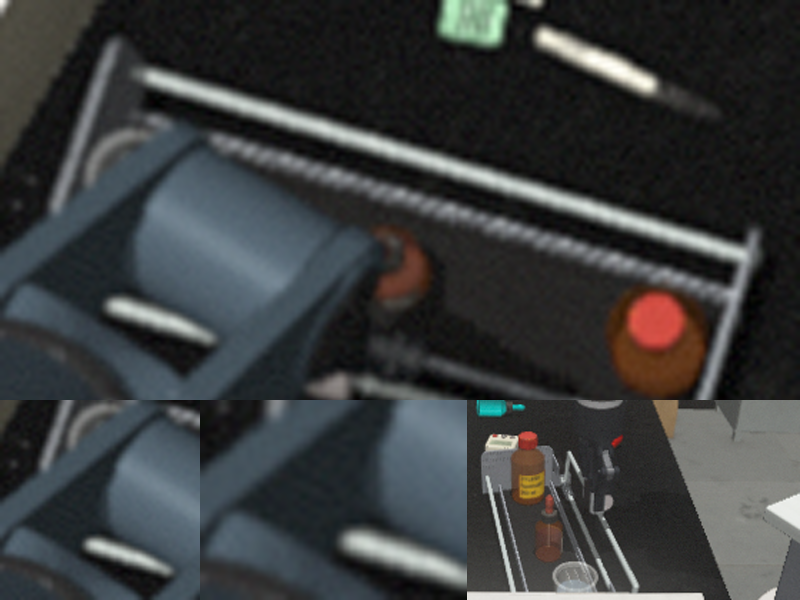

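The composite shows the bottle still upright, with the crossbar's left end visible at (110,305) in the top crop. The crossbar appears short of upright, so I measure its lean by scanning along its arc in both views, using the open bail as a reference.

```bash
cat > phi.py <<'E'
from h import *
import sys
m=np.array([.5672,-.2395]);R=np.array([[.9498,.3127],[-.3127,.9498]])
def scan(f,n,ys,lo,hi):
    g=cv2.imread('pics/'+f,0).astype(np.float32)
    P=np.arange(lo,hi,1.); 
    for y in ys:
        v=[]
        for p in np.radians(P):
            q=proj(n,[*(m+R@[-.07-.064*np.sin(p),y]),.016+.064*np.cos(p)])
            v.append(cv2.remap(g,np.float32([[q[0]]]),np.float32([[q[1]]]),cv2.INTER_LINEAR)[0,0])
        v=np.array(v);k=v.argmax();w=np.clip(v-0.5*v[k],0,None)*(abs(P-P[k])<12);print(f,y,'peak',round((w*P).sum()/w.sum(),1),int(v[k]))
if __name__=='__main__':
    t,s=sys.argv[1:3]
    scan('top0.png','top',(-.12,-.05,.08,.13),50,80);scan('side0.png','side',(-.12,-.05,.08,.13),50,80)
    scan(t,'top',(-.14,-.12,-.1,.12,.14),-20,35);scan(s,'side',(-.14,-.12,-.1,.06,.09),-20,35)
E
python3 phi.py t9.png s9.png
```

```text
top0.png -0.12 peak 66.8 210
top0.png -0.05 peak 67.0 208
top0.png 0.08 peak 66.1 195
top0.png 0.13 peak 65.8 197
side0.png -0.12 peak 63.5 182
side0.png -0.05 peak 62.1 184
side0.png 0.08 peak 62.8 190
side0.png 0.13 peak 62.1 192
t9.png -0.14 peak 6.6 202
t9.png -0.12 peak 6.7 197
t9.png -0.1 peak 6.8 176
t9.png 0.12 peak 5.9 207
t9.png 0.14 peak 5.9 200
s9.png -0.14 peak 6.2 193
s9.png -0.12 peak 7.4 193
s9.png -0.1 peak -15.6 158
s9.png 0.06 peak 7.9 185
s9.png 0.09 peak 7.3 195
```

>>> arm_command(series=[[[0,0,4,0],[0,0,3,0],[0,4,0,0],[0,4,0,0],[0,3,0,0],[0,0,0,0],[0,0,0,0]]], force=80)

```text
t: 17.45
tcp_pos: [0.5141, -0.2051, 0.0929]
tool_rot: [-0.568, -0.422, 0.574, -0.411]
force: [-10.6, 0.7, 3.2]
finger_gap: 0.332
```

```bash
python3 - <<'E'
from h import *
state(); snap('top','t10.png'); snap('side','s10.png')
from phi import scan
scan('t10.png','top',(-.14,-.12,.12,.14),-20,35);scan('s10.png','side',(-.14,-.12,.06,.09),-20,35)
E
```

```text
t 17.45 tcp [ 0.5141 -0.2051  0.0929] rack [-0.0612  0.016 ] gap 0.332 F [-10.6   0.7   3.2] zang -107.8 q [-0.58  0.64  1.72 -0.    0.81  1.3 ]
t10.png -0.14 peak 2.8 205
t10.png -0.12 peak 3.1 205
t10.png 0.12 peak 2.4 198
t10.png 0.14 peak 2.2 190
s10.png -0.14 peak 0.8 184
s10.png -0.12 peak 2.6 164
s10.png 0.06 peak 3.4 194
s10.png 0.09 peak 3.4 196
```

>>> arm_command(series=[[[0,3,1,0],[0,3,1,0],[0,0,0,0],[0,0,0,0],[0,0,0,0]]])

```text
t: 18.05
tcp_pos: [0.5195, -0.2076, 0.0922]
tool_rot: [-0.569, -0.422, 0.574, -0.411]
force: [-7.2, 5.3, -1.4]
finger_gap: 0.332
```

```bash
python3 - <<'E'
from h import *
state(); snap('top','t11.png'); snap('side','s11.png')
from phi import scan
scan('t11.png','top',(-.14,-.12,.12,.14),-20,35);scan('s11.png','side',(-.14,-.12,.06,.09),-20,35)
E
```

```text
t 18.05 tcp [ 0.5195 -0.2076  0.0922] rack [-0.0553  0.0154] gap 0.332 F [-7.2  5.3 -1.4] zang -107.8 q [-0.58  0.64  1.7  -0.    0.81  1.3 ]
t11.png -0.14 peak 0.4 199
t11.png -0.12 peak 0.4 203
t11.png 0.12 peak 0.2 192
t11.png 0.14 peak -0.6 193
s11.png -0.14 peak -4.6 149
s11.png -0.12 peak -6.3 132
s11.png 0.06 peak 0.6 197
s11.png 0.09 peak 0.4 199
```

>>> arm_command(series=[[[0,1,-3,0],[0,0,-4,0],[0,0,-4,0],[0,0,-3,0],[0,0,0,0],[0,0,0,0]]])

```text
t: 18.75
tcp_pos: [0.5241, -0.1951, 0.0921]
tool_rot: [-0.568, -0.422, 0.574, -0.411]
force: [-9.4, 2.7, -1.9]
finger_gap: 0.327
```

```bash
python3 - <<'E'
from h import *
state(); snap('top','t12.png'); snap('side','s12.png')
from phi import scan
scan('t12.png','top',(-.14,-.12,.12,.14),-20,35);scan('s12.png','side',(.06,.09),-20,35)
E
```

```text
t 18.75 tcp [ 0.5241 -0.1951  0.0921] rack [-0.0548  0.0287] gap 0.327 F [-9.4  2.7 -1.9] zang -107.8 q [-0.56  0.64  1.7  -0.    0.82  1.33]
t12.png -0.14 peak -0.5 204
t12.png -0.12 peak 0.3 202
t12.png 0.12 peak 0.6 191
t12.png 0.14 peak -1.0 191
s12.png 0.06 peak -0.1 194
s12.png 0.09 peak -0.1 193
```

>>> arm_command(series=[[[0,0,-2,0],[0,0,-2,0],[0,0,0,0],[0,0,0,0]]])

```text
t: 19.25
tcp_pos: [0.5247, -0.1944, 0.0921]
tool_rot: [-0.567, -0.422, 0.575, -0.412]
force: [-12.7, -7.1, -1.5]
finger_gap: 0.334
```

```bash
python3 -c "
from h import *
state()"
```

```text
t 19.25 tcp [ 0.5247 -0.1944  0.0921] rack [-0.0545  0.0296] gap 0.334 F [-12.7  -7.1  -1.5] zang -107.7 q [-0.55  0.64  1.7  -0.01  0.81  1.33]
```

>>> arm_command(series=[[[0,0,3,0],[0,-3,0,0],[0,-3,0,0],[0,-2,0,0],[0,0,0,0],[0,0,0,0]]])

```text
t: 19.85
tcp_pos: [0.5212, -0.1938, 0.0926]
tool_rot: [-0.57, -0.419, 0.573, -0.414]
force: [-5.5, 0.9, -8.1]
finger_gap: 0.328
```

```bash
python3 - <<'E'
from h import *
state(); snap('top','t13.png'); snap('side','s13.png')
from phi import scan
scan('t13.png','top',(-.14,-.12,.12,.14),-20,35);scan('s13.png','side',(.06,.09),-20,35)
E
```

```text
t 19.85 tcp [ 0.5212 -0.1938  0.0926] rack [-0.058  0.029] gap 0.328 F [-5.5  0.9 -8.1] zang -107.8 q [-0.56  0.64  1.72 -0.    0.8   1.33]
t13.png -0.14 peak 1.8 204
t13.png -0.12 peak 1.8 197
t13.png 0.12 peak 1.2 196
t13.png 0.14 peak 1.4 195
s13.png 0.06 peak 2.7 199
s13.png 0.09 peak 2.4 204
```

>>> arm_command(series=[[[0,0,0,0],[0,0,0,0],[0,0,0,0],[0,0,0,0],[0,0,0,0]]], jaw=65)

```text
t: 20.45
tcp_pos: [0.5252, -0.1958, 0.0946]
tool_rot: [0.571, 0.416, -0.571, 0.418]
force: [0.5, -0.2, -0.1]
finger_gap: 0.648
```

>>> arm_command(series=[[[-10,0,0,0],[-30,0,0,0],[-45,0,0,0],[-45,0,0,0],[-20,-20,0,0],[0,-40,0,0],[0,-40,0,0],[0,-40,0,0],[0,-20,0,0],[0,0,0,0]]])

```text
t: 21.45
tcp_pos: [0.3691, -0.1447, 0.2445]
tool_rot: [-0.571, -0.417, 0.572, -0.416]
force: [1.1, 0.1, 0.6]
finger_gap: 0.65
```

```bash
python3 - <<'E'
from h import *
state(); t=snap('top','t14.png'); s=snap('side','s14.png')
from phi import scan
scan('t14.png','top',(-.14,-.12,.04,.12,.14),-20,35);scan('s14.png','side',(-.12,-.06,.04,.06,.09),-20,35)
m=np.array([.5672,-.2395]);R=np.array([[.9498,.3127],[-.3127,.9498]])
# knob: white blob in side view near expected
for sh in(0,.014,.022): print(sh,proj('side',[*(m+R@[-.07-.0904*np.sin(.074),.003+sh]),.106]))
im=cv2.imread('pics/s14.png');mk=cv2.inRange(im,(150,150,165),(255,255,255));k,l,st,ce=cv2.connectedComponentsWithStats(mk)
print([(st[i].tolist(),ce[i].round(1).tolist()) for i in range(1,k) if st[i,4]>30 and 240<ce[i][0]<400 and 170<ce[i][1]<310])
# bystanders and bottles: difference with the first pictures
for n,new in(('top',t),('side',s)):
    d=cv2.absdiff(cv2.imread(f'pics/{n}0.png'),np.ascontiguousarray(new[:,:,::-1])).max(2)
    M=cv2.morphologyEx((d>45).astype(np.uint8),cv2.MORPH_OPEN,np.ones((2,2)));k,l,st,ce=cv2.connectedComponentsWithStats(M)
    print(n,[st[i].tolist() for i in range(1,k) if st[i,4]>25])
# bottle column: collar / bulb / base rows & x centroid of amber
h=cv2.cvtColor(im,cv2.COLOR_BGR2HSV);b=im.astype(int)
a=((b[...,2]-b[...,0])>22); a[:232]=0;a[300:]=0;a[:,:258]=0;a[:,:]&=np.arange(560)[None]<300
ys,xs=np.nonzero(a);print('amber',len(xs),[(r,round(xs[ys==r].mean(),1),(ys==r).sum()) for r in range(236,290,6) if (ys==r).any()])
a7=cv2.imread('pics/s7.png').astype(int);print('diff to s7 at bottle',np.abs(a7-b)[234:285,262:292].mean().round(1))
E
```

```text
t 21.45 tcp [ 0.3691 -0.1447  0.2445] rack [-0.2178  0.0281] gap 0.65 F [1.1 0.1 0.6] zang -107.8 q [-0.66  0.2   1.95 -0.    0.99  1.22]
t14.png -0.14 peak 4.4 194
t14.png -0.12 peak 4.5 197
t14.png 0.04 peak 3.0 242
t14.png 0.12 peak 4.0 201
t14.png 0.14 peak 3.8 200
s14.png -0.12 peak 4.8 194
s14.png -0.06 peak 5.1 196
s14.png 0.04 peak 5.3 193
s14.png 0.06 peak 5.0 197
s14.png 0.09 peak 5.1 197
0 [310.47396325 234.8133708 ]
0.014 [312.27999882 238.26901795]
0.022 [313.33384706 240.28570899]
[([233, 194, 23, 12, 168], [243.4, 199.8]), ([291, 208, 16, 31, 73], [298.6, 223.1]), ([308, 233, 14, 16, 157], [314.0, 240.3]), ([292, 238, 13, 28, 44], [298.1, 251.8])]
top [[228, 177, 8, 7, 33], [220, 182, 10, 8, 45], [240, 185, 18, 15, 162], [170, 190, 15, 6, 43], [158, 192, 122, 53, 753], [201, 197, 16, 12, 117], [64, 208, 78, 75, 1277], [129, 215, 51, 38, 897], [264, 219, 10, 5, 27], [188, 249, 9, 5, 26], [135, 251, 14, 11, 39], [86, 253, 144, 167, 8686], [0, 270, 112, 87, 3000], [120, 292, 22, 17, 123], [192, 297, 35, 27, 200], [113, 300, 8, 7, 40], [214, 304, 194, 116, 9677], [90, 310,
[... 459 characters left out ...]
, 6, 39], [553, 196, 7, 6, 34], [290, 209, 9, 18, 88], [299, 216, 62, 91, 1171], [473, 226, 19, 12, 154], [274, 237, 7, 13, 65], [431, 237, 31, 22, 406], [476, 242, 18, 25, 144], [463, 246, 25, 24, 224], [276, 259, 9, 6, 39], [266, 263, 5, 10, 44], [305, 267, 6, 9, 28], [504, 268, 18, 11, 115], [523, 271, 22, 10, 130], [491, 277, 68, 41, 1395]]
amber 711 [(236, np.float64(267.3), np.int64(19)), (242, np.float64(268.4), np.int64(18)), (248, np.float64(277.0), np.int64(5)), (254, np.float64(277.0), np.int64(2)), (260, np.float64(277.0), np.int64(19)), (266, np.float64(277.0), np.int64(17)), (272, np.float64(277.0), np.int64(15)), (278, np.float64(276.5), np.int64(18))]
diff to s7 at bottle 6.1
```

```bash
python3 -c "
from station import ticket
print(ticket.sign_off())"
```

```text
the job is handed in; nothing more can be done
None
```

The bottle is standing on the lane floor and the bail is latched behind the keeper. I handed the job in at about 21.5 s of robot time; no verdict came back.

- **Bottle:** I gripped it by its bulb, but pad friction held it level when lifted. A few sharp jolts swung it to hang nearly upright. I pressed it lightly onto the floor, at most about 16 N, then released it near rack x = -4, y = +11 mm.
- **Bail:** I gripped the knob by its flat ends and swung it up. The first sideways shift met about 16 N after 10 mm. The bail had slipped in the grip and was about 6–7° short of upright, so the leg had probably caught on the lip. I backed off, pushed to upright and shifted it about 21.5 mm to the end stop. Then I released it and moved the arm clear.

**Last checks:**
- **Bail angle:** 4–5° from upright in both cameras, about 1.05 rad, which matches resting on the lip.
- **Bail shift:** the knob sits where a full 22 mm shift would put it. The lip itself was never seen, because the white box hides that end in the side view.
- **Bottle:** its column in the side view is still straight, and little changed since release. I had no direct measure of tilt along that camera's viewing direction.
- **Neighbours and bench:** I saw no change at the wide bottle, the timer or the marker. Image differences near the jar fit the moved bail and arm, though I did not check the jar separately.

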